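Hold an angle gauge flush on a sloped checking stand

ROBOT

A 6-joint arm with a two-finger parallel gripper is mounted at the origin on the work surface. World frame = base frame: x ahead of the robot, y to its left, z up, the work surface at z = 0. Lengths are in m, angles in rad, forces in N, time in s.
With the tool pointing down it reaches from about 0.3 to 0.75 m from the base axis. Payload 8.5 kg.
Tool frame: the origin (TCP) lies on the centre line of the jaws, within the pads' length; the fingertips stand env.tip_extent ahead of it and the grasp point (between the pads) lies 5 mm behind it (env.tip_extent is the distance from the TCP to the fingertips, in m); z points along the fingers, x is the direction in which the jaws open and shut, and the axes are right-handed (so a half turn about z gives the same grasp; the last joint's range is limited). The gripper opens to 85 mm and grips with 20 to 120 N. Pads are 22 mm wide; open, the fingers measure 114 mm over their backs; the gripper's body (76 mm by 85 mm) begins 54 mm behind the grasp point. The pads swing forward as they close: fully open they stand 13 mm farther back than shut.
Start: joints at [-1.403, 0.381, 1.297, -0, 1.464, -0.215], TCP at [0.205, -0.51, 0.245] pointing down, gripper open.
Joint ranges: [-3.11, 3.11], [-0.89, 2.33], [0.22, 2.48], [-1.42, 4.56], [0.17, 2.85], [-2.88, 2.88]. Speed limits (rad/s): [2.39, 2.39, 3.14, 3.14, 3.14, 3.14].

INTERFACE

Orientations are given as a unit quaternion [w, x, y, z].
In Python, from bench import monitor, optics, env gives the robot as it stands.
- The arm moves only by the tool play_rows, never from a script. Its arguments are lists of equal length, an entry for each row: "travel": the shift along the tool's x, y, z in m, a list of three; "turn": the turn about the tool's z in rad. In form: {"travel": [[tx, ty, tz], ...], "turn": [turn, ...]}. A call has 1 to 8 rows; each row shifts and turns the pose as measured when the row begins, along the tool's axes as they then stand; what a row does not reach is not made up. A row lasts 1/12 s, in which the tool goes at most 41.7 mm and 7.16 degrees, less where a joint would pass 70% of its speed; a pose out of reach is approached as far as the arm can. A call is refused whole if a number of a shift passes 0.0417 or a number of a turn 0.125, either way. A call with a gripper value outside its range is refused whole. "jaw" is the closure, from -1 (fully open) to 1 (shut), set as the call begins (left out, the last holds). The fingers move at their own pace and stop on an object; "grip_force" is the grip in N (left out, the last holds). Time passes only in rows, so rows that do not move let the fingers close. It gives the time, the measured TCP pose, the force and the opening at its end, in the units of the state.
- monitor.get_state(): the state, without advancing time (a new reading comes with each control period).
- optics.read_camera(name): name is "scene" or "top"; returns a dict with "frame" (384x512x3 uint8, blue, green, red), "camera_matrix" (3x3 intrinsics, pixels), "pose" (4x4, takes a point from camera to world coordinates). Camera axes: x right, y up, looking along -z (the intrinsics and any distortion apply to the point x, -y, -z); pixel columns grow to the right and rows downward; lengths in m; the calibration is good to about 2 mm. A picture is of the moment at which its call begins. There is no depth.
- env.job_done(): hands the job in, once; it reports no verdict.
The state is a dict: "time_s": time; "qpos": joint angles; "qd": joint speeds; "effort": joint torques, N m; "eef_pos": TCP position; "tool_rot": TCP orientation; "wrist_force": force on the tool from outside, world axes, zero at the start; "torque": the same for the moment, N m; "grip_width": finger opening in m.
Only numpy, scipy, OpenCV 4.12 (cv2) and the standard library are available. Lean on these libraries where they do the work, as an engineer would, in place of code of your own. Each camera call takes 0.05 s, during which the arm holds its last target. There are 200 camera calls.

TASK

Pick up the digital angle gauge, tilt it to match the sloped steel face of the checking stand and set its whole base flush on that face, its long side running straight up the slope. Press the sprung face about halfway down its travel (neither left up nor bottomed out) and finish holding it there: the job ends with the gauge still gripped and pressed, not let go. Leave the stand's slope as it is set, and do not disturb the other things on the bench.

Things in the scene. Friction and masses are not known exactly. Their poses are not given: they have to be found in the camera images.
- gauge: digital angle gauge: upright dark plastic block, small screen and three buttons on both broad sides, aluminium base; 80 mm long (x), 60 mm tall (z), 34 mm thick at the base, 32 mm above it (y); 0.15 to 0.3 kg. Stands on its base at the start. Origin: centre of the flat base, z towards its top. Gripped across the two broad sides, 32 mm apart; either end may point up the slope
- face_mid (a point): centre of the sloped bright steel plate of the checking stand (blue base 170 x 140 mm, dark tilting table, on it the sprung plate). Plate: flat, 130 mm up the slope, 80 mm across, 8 mm thick; nothing of the stand rises above it. x points up the slope, y across it (level), z out of the face. Slope 16 to 30 degrees, rising away from the robot; the centre is 100 to 115 mm above the bench and moves with the plate
- face (a joint): how far the sprung plate is pressed in, square to itself: 0 = up, 0.008 m = bottomed out. A spring of 1200 N/m with a preload of about 4 N: halfway takes about 9 N, the gauge's own weight does not move it. It slides without tilting
- stage_edge (a point): middle of the upper edge of the stand's dark tilting table (110 mm wide); the table's hinge is stiff and it keeps the slope it was set to
- vice: bystander: blue machine vice fixed to the bench, 170 x 90 x 72 mm, with a screw and cross bar towards the robot reaching 110 mm from its middle; origin at underside centre. Vice and stand stand on opposite sides, either way round
- oil_filter: bystander: white metal oil filter with a dark band, upright cylinder 74 mm across, 78 mm tall; origin at underside centre
- carton: bystander: closed cardboard spare-part carton with a paper band, 85 x 55 x 60 mm; origin at underside centre
- brake_pad: bystander: brake pad lying flat, steel back with dark lining, about 125 x 50 x 16 mm; origin at underside centre
- wrench: bystander: steel wrench lying flat, handle towards its -x
- screwdriver: bystander: screwdriver lying flat, handle towards its -x
- socket: bystander: small steel wrench socket standing upright, 26 mm across, 35 mm tall; origin at underside centre
- tin: bystander: upright round grey tin with a paper label, 64 mm across, 75 mm tall; origin at underside centre
Mind the look-alikes: they are no part of the job. What is shaped like the gauge but pink or red is not meant.

How it is judged:
By the outcome, as a careful person would: the job done as asked, in the order asked, and still so for the second after the job is handed in, while the arm keeps its last pose, push and grip.
It also fails if it takes over 40 s, if anything falls off the work surface, if the arm or the gripper's body presses on something with over 40 N, if the wrist force passes 120 N, or if a joint passes its speed limit or range.

## Working session

There is one attempt and no reset: what is moved stays moved. The work goes in short steps, Python scripts to look and compute and a tool call to move; the robot and the scene stay as the last step left them, time stands still between calls to the robot, and variables do not carry over. Pictures are saved under pics/ and viewed, about 8 in all and at most 12, crops included, and the job is handed in when it is done.

Besides the shell and the picture viewer there is one more tool, called by a JSON object that holds its "name" and its "arguments". play_rows: Moves the arm, as the interface text tells. Its arguments: {"type":"object","properties":{"travel":{"type":"array"},"turn":{"type":"array"},"jaw":{"type":"number"},"grip_force":{"type":"number"}},"required":["travel","turn"]}

```bash
ls; mkdir -p pics
python3 - <<'E'
from bench import monitor, optics, env
import cv2, numpy as np
np.set_printoptions(precision=4,suppress=True)
print(monitor.get_state(), env.tip_extent)
for n in("scene","top"):
    r=optics.read_camera(n); cv2.imwrite(f"pics/{n}0.png",r["frame"]); np.savez(f"{n}0.npz",**r); print({k:v for k,v in r.items() if k!="frame"})
E
```

```text
pics
{'time_s': 0.0, 'qpos': array([-1.4033,  0.3813,  1.2983, -0.    ,  1.4636, -0.2153]), 'qd': array([ 0.0001, -0.0022, -0.0002,  0.0007,  0.0011, -0.0004]), 'effort': array([ -0.0019, -44.8467, -23.128 ,  -0.0003,   0.0047,   0.    ]), 'eef_pos': array([ 0.2054, -0.5099,  0.2447]), 'tool_rot': array([-0.0005,  0.8287, -0.5597, -0.0005]), 'wrist_force': array([-0.5088,  0.133 ,  0.1974]), 'torque': array([-0.031 , -0.0635, -0.0602]), 'grip_width': 0.08539085653255052} 0.014
{'camera_matrix': array([[369.3112,   0.    , 259.2307],
       [  0.    , 369.3112, 188.2652],
       [  0.    ,   0.    ,   1.    ]]), 'pose': array([[-0.3729, -0.5553,  0.7433,  1.1594],
       [ 0.9278, -0.2356,  0.2894,  0.2165],
       [ 0.0144,  0.7976,  0.6031,  0.568 ],
       [ 0.    ,  0.    ,  0.    ,  1.    ]])}
{'camera_matrix': array([[485.0776,   0.    , 256.4624],
       [  0.    , 485.0776, 198.9605],
       [  0.    ,   0.    ,   1.    ]]), 'pose': array([[ 0.0069,  0.9744, -0.2248,  0.2935],
       [-1.    ,  0.0081,  0.0044, -0.0064],
       [ 0.0061,  0.2248,  0.9744,  1.2779],
       [ 0.    ,  0.    ,  0.    ,  1.    ]])}
```

View pics/scene0.png

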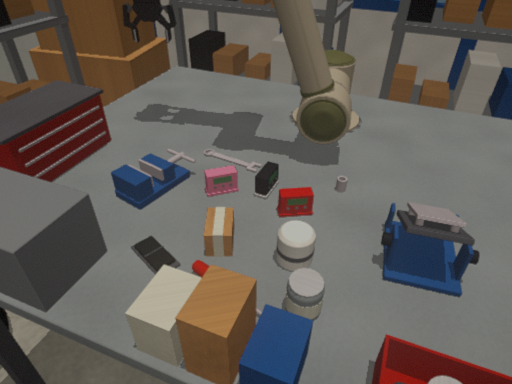

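View pics/top0.png

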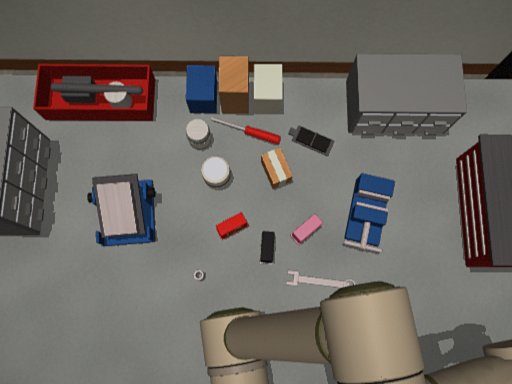

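The scene shows three gauge-shaped blocks: a dark one at scene (266,179) / top (267,247), a pink one at (221,180) / (307,229) and a red one at (295,202) / (232,225). The dark plastic one fits the description. The stand is on the left, at scene (430,240) / top (122,210), and the vice is on the right. I'll confirm with enlarged crops.

Run:
```python
import cv2, numpy as np
s=cv2.imread("pics/scene0.png");t=cv2.imread("pics/top0.png")
f=lambda im,x,y,w,h:cv2.resize(im[y:y+h,x:x+w],(400,300),interpolation=cv2.INTER_CUBIC)
a=np.vstack([np.hstack([f(s,240,150,64,48),f(s,370,190,120,90)]),np.hstack([f(t,235,223,64,48),f(t,72,165,112,84)])])
cv2.imwrite("pics/crop0.png",a)
```

```text
(no output)
```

View pics/crop0.png

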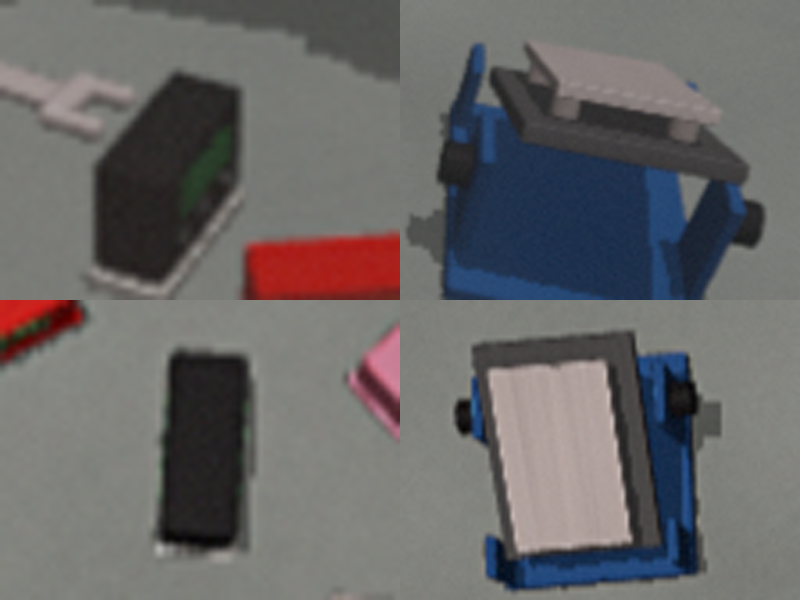

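The crop confirms it: a dark body with a green screen on an aluminium base. Next I measure the gauge and the plate.

```bash
cat > h.py <<'E'
import cv2, numpy as np
np.set_printoptions(precision=4,suppress=True)
F=np.diag([1,-1,-1.])
def load(n): return dict(np.load(n))
def proj(c):
    R=c["pose"][:3,:3]@F; t=c["pose"][:3,3]
    return c["camera_matrix"]@np.c_[R.T,-R.T@t]
def ray(c,uv,z):
    R=c["pose"][:3,:3]@F; o=c["pose"][:3,3]
    d=R@np.linalg.solve(c["camera_matrix"],[uv[0],uv[1],1]); return o+d*(z-o[2])/d[2]
def tri(a,b,pa,pb):
    X=cv2.triangulatePoints(proj(a),proj(b),np.float64(pa).T,np.float64(pb).T); return (X[:3]/X[3]).T
def reproj(c,X):
    p=proj(c)@np.c_[X,np.ones(len(X))].T; return (p[:2]/p[2]).T
E
python3 - <<'E'
from h import *
t=load("top0.npz"); s=load("scene0.npz")
f=t["frame"]; g=cv2.cvtColor(f,cv2.COLOR_BGR2GRAY)
m=np.zeros_like(g); m[175:245,88:145]=(g[175:245,88:145]>140)
c=max(cv2.findContours(m,0,1)[0],key=cv2.contourArea); print("plate top",cv2.contourArea(c),cv2.approxPolyDP(c,3,True)[:,0].tolist(),cv2.minAreaRect(c))
m=np.zeros_like(g); m[226:268,250:285]=(f[226:268,250:285].max(2)<60)
c=max(cv2.findContours(m,0,1)[0],key=cv2.contourArea); print("gauge",cv2.contourArea(c),cv2.minAreaRect(c),cv2.boxPoints(cv2.minAreaRect(c)))
for p in cv2.boxPoints(cv2.minAreaRect(c)): print(ray(t,p,0.06))
a=f[175:245,82:152]; b=s["frame"][195:250,395:475]
cv2.imwrite("pics/crop1.png",np.hstack([cv2.resize(s["frame"][198:238,398:473],(800,427),interpolation=cv2.INTER_CUBIC)]))
E
```

```text
plate top 1556.0 [[128, 182], [97, 185], [105, 234], [136, 231]] ((116.19093322753906, 207.8983917236328), (52.58152770996094, 32.53245544433594), 81.63410949707031)
gauge 343.0 ((267.1770324707031, 246.66732788085938), (12.662793159484863, 30.87725257873535), 3.5763344764709473) [[259.8949 261.681 ]
 [261.821  230.8638]
 [274.4591 231.6537]
 [272.5331 262.4708]]
[ 0.4136 -0.0216  0.06  ]
[ 0.4916 -0.0261  0.06  ]
[ 0.4898 -0.0582  0.06  ]
[ 0.4119 -0.0532  0.06  ]
```

View pics/crop1.png

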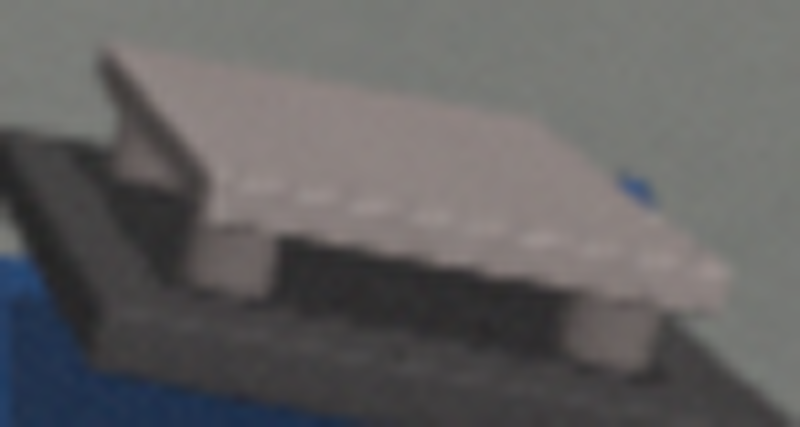

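Run:
```python
from h import *
t=load("top0.npz"); s=load("scene0.npz")
g=cv2.cvtColor(t["frame"],cv2.COLOR_BGR2GRAY)
pt=np.float32([[97,185],[128,182],[136,231],[105,234]])
ps=(np.float64([[730,268],[212,185],[106,46],[540,120]])+.5)/(800/75)-.5+[398,198]
pt2=cv2.cornerSubPix(g,pt.copy().reshape(-1,1,2),(3,3),(-1,-1),(3,50,.01))[:,0]; print(pt2)
X=tri(t,s,pt2,ps); print(X, np.linalg.norm(X-np.roll(X,-1,0),axis=1))
print("reproj err",reproj(t,X)-pt2, reproj(s,X)-ps)
print("heights: ",X[:,2])
# rigid fit of the 130x80 rectangle
M=np.array([[65,40,0],[65,-40,0],[-65,-40,0],[-65,40,0]])/1e3
from scipy.spatial.transform import Rotation as Ro
c=X.mean(0); R,_=Ro.align_vectors(X-c,M); Rm=R.as_matrix(); print("c",c,"\n",Rm,"slope",np.degrees(np.arcsin(Rm[2,0])),"roll",np.degrees(np.arcsin(Rm[2,1])),"yaw",np.degrees(np.arctan2(Rm[1,0],Rm[0,0])))
# level-y pose fit on pixels (PnP with two calibrated views)
from scipy.optimize import least_squares
def pose(q): return Ro.from_euler("ZY",[q[3],-q[4]]).as_matrix()
def res(q):
    P=M@pose(q).T+q[:3]; return np.r_[(reproj(t,P)-pt2).ravel(),(reproj(s,P)-ps).ravel()]
r=least_squares(res,[*c,0.15,0.4]); print(r.x,np.degrees(r.x[3:]),r.fun.reshape(-1,2))
# intrinsic top-only / scene-only
for k in(0,1):
    rr=least_squares(lambda q:res(q)[8*k:8*k+8],r.x); print(rr.x,np.degrees(rr.x[3:]))
```

```text
[[ 95.6926 184.3317]
 [129.0469 181.677 ]
 [136.804  232.1593]
 [104.2928 235.7776]]
[[0.5883 0.3764 0.1435]
 [0.5963 0.2976 0.1409]
 [0.4824 0.2863 0.0814]
 [0.4728 0.3663 0.0811]] [0.0792 0.129  0.0805 0.1317]
reproj err [[ 0.0271  0.003 ]
 [-0.1307 -0.0025]
 [-0.3782 -0.0001]
 [-0.3092 -0.0242]] [[ 0.0608 -0.0017]
 [-0.2936 -0.0019]
 [-0.7376 -0.0108]
 [-0.6006  0.0081]]
heights:  [0.1435 0.1409 0.0814 0.0811]
c [0.5349 0.3317 0.1117] 
 [[ 0.8799 -0.1049 -0.4635]
 [ 0.0847  0.9943 -0.0643]
 [ 0.4676  0.0173  0.8838]] slope 27.8770186812479 roll 0.9917250859183459 yaw 5.4973837372929895
[0.5349 0.3319 0.1118 0.0966 0.4843] [ 5.5345 27.7499] [[-0.1255  0.1493]
 [-0.2574 -0.0104]
 [-0.5013  0.3412]
 [-0.2816 -0.4524]
 [ 0.288   0.7364]
 [-0.1073 -0.6125]
 [-0.5808 -0.2833]
 [-0.5927  0.1197]]
[0.5344 0.3304 0.1146 0.1036 0.4776] [ 5.9372 27.3644]
[0.5273 0.3337 0.1064 0.0938 0.4824] [ 5.3721 27.6397]
```

Plate: centre about (0.535, 0.332, 0.112), yaw 5.5°, slope 27.7°. Gauge: centre about (0.452, -0.040), yaw -3.6°. I move over the gauge first.

{"name": "play_rows", "arguments": {"travel": [[-0.0246,-0.0289,0],[-0.0246,-0.0289,0],[-0.0246,-0.0289,0],[-0.0246,-0.0289,0],[-0.0246,-0.0289,0],[-0.0246,-0.0289,0],[-0.0246,-0.0289,0],[-0.0246,-0.0289,0]], "turn": [0,0,0,0,0,0,0,0], "jaw": -1, "grip_force": 60}}

```text
time_s: 0.77
eef_pos: [0.3478, -0.2349, 0.2413]
tool_rot: [-0.002, 0.825, -0.564, -0.003]
wrist_force: [0.9, -0.4, 0.3]
grip_width: 0.0855
```

```bash
cat > go.py <<'E'
import sys; from h import *
from bench import monitor
from scipy.spatial.transform import Rotation as Ro
s=monitor.get_state(); R=Ro.from_quat(s["tool_rot"],scalar_first=True).as_matrix()
print("t",s["time_s"],"pos",s["eef_pos"],"xyaw",np.degrees(np.arctan2(R[1,0],R[0,0])),"zaxis",R[:,2],"F",s["wrist_force"],"T",s["torque"],"w",s["grip_width"],"\nq",s["qpos"])
if len(sys.argv)>3:
    d=np.array(list(map(float,sys.argv[1:4])))-s["eef_pos"]; print("tool delta",R.T@d,np.linalg.norm(d))
E
python3 go.py 0.452 -0.04 0.245
```

```text
t 0.7667 pos [ 0.3478 -0.2349  0.2413] xyaw -68.72813089823497 zaxis [-0.0029  0.006  -1.    ] F [ 0.9331 -0.3725  0.2952] T [-0.0357 -0.0119 -0.0178] w 0.08547297765091433 
q [-0.8789  0.1566  1.6302  0.0017  1.3613  0.3203]
tool delta [-0.1439 -0.1679 -0.0028] 0.2210787360711216
```

{"name": "play_rows", "arguments": {"travel": [[-0.024,-0.028,0],[-0.024,-0.028,0],[-0.024,-0.028,0],[-0.024,-0.028,0],[-0.024,-0.028,0],[-0.024,-0.028,0],[0,0,0],[0,0,0]], "turn": [0,0,0,0,0,0,0.12,0.12]}}

```text
time_s: 1.43
eef_pos: [0.4559, -0.0213, 0.2413]
tool_rot: [-0.002, 0.753, -0.658, -0.005]
wrist_force: [0.3, -0.8, -0.4]
grip_width: 0.0855
```

{"name": "play_rows", "arguments": {"travel": [[0,0,0.02],[0,0,0.02],[0,0,0]], "turn": [0.12,0.08,0]}}

```text
time_s: 1.68
eef_pos: [0.4561, -0.019, 0.2002]
tool_rot: [0.001, -0.679, 0.734, 0.004]
wrist_force: [-0.6, -0.1, -0.3]
grip_width: 0.0853
```

```bash
python3 go.py 0.452 -0.04 0.15
```

```text
t 1.6833 pos [ 0.4561 -0.019   0.2002] xyaw -94.39358480973898 zaxis [-0.0036  0.0083 -1.    ] F [-0.6262 -0.147  -0.2744] T [ 0.0012 -0.024   0.0069] w 0.08526165182172896 
q [-0.3057  0.2627  1.6181  0.0071  1.2667  1.3396]
tool delta [0.0217 0.0023 0.05  ] 0.05455196065170974
```

{"name": "play_rows", "arguments": {"travel": [[0.0217,0.002,0.02],[0,0,0.025],[0,0,0.025],[0,0,0.025],[0,0,0]], "turn": [0,0,0,0,0]}}

```text
time_s: 2.1
eef_pos: [0.4538, -0.0415, 0.1052]
tool_rot: [0.003, -0.685, 0.729, 0.002]
wrist_force: [-1.6, 0.2, 0.1]
grip_width: 0.0854
```

```bash
python3 go.py 0.452 -0.04 0.037;  python3 - <<'E'
from h import *
from bench import optics
r=optics.read_camera("scene"); f=r["frame"]; cv2.imwrite("pics/s1.png",cv2.resize(f[90:240,180:380],(800,600),interpolation=cv2.INTER_CUBIC))
E
```

```text
t 2.1 pos [ 0.4538 -0.0415  0.1052] xyaw -93.60187460434742 zaxis [ 0.0009  0.0066 -1.    ] F [-1.5506  0.1742  0.0642] T [ 0.0113  0.0099 -0.0089] w 0.0854074991255929 
q [-0.3555  0.3883  1.7629  0.0078  0.9919  1.2739]
tool delta [-0.0009  0.0019  0.0682] 0.06824605597619592
```

View pics/s1.png

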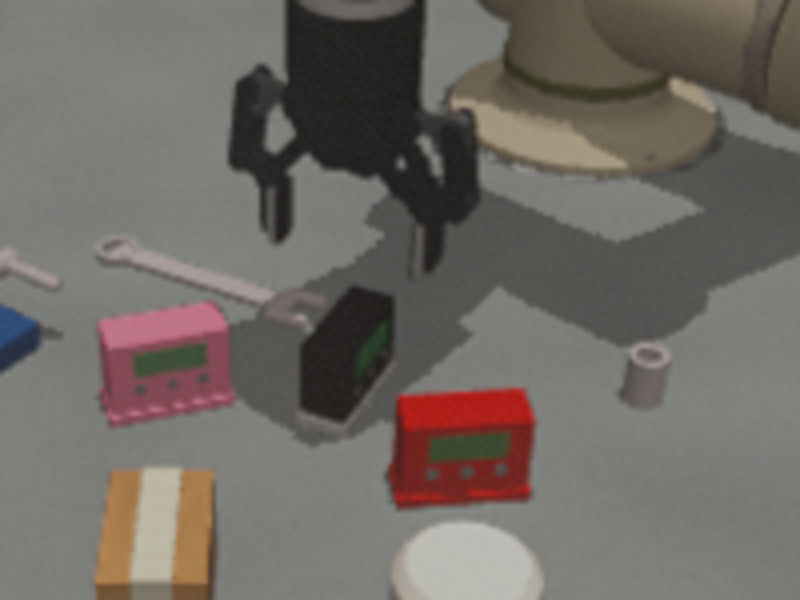

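The jaws straddle the dark gauge, seen at (347,355) in this crop. The pink and red blocks are clear of the fingers, so I descend and grip.

{"name": "play_rows", "arguments": {"travel": [[-0.001,0.002,0.022],[0,0,0.022],[0,0,0.016],[0,0,0.006],[0,0,0.001]], "turn": [0,0,0,0,0]}}

```text
time_s: 2.57
eef_pos: [0.4591, -0.0424, 0.0469]
tool_rot: [0.006, -0.687, 0.726, -0.006]
wrist_force: [0.5, 1.1, 0.3]
grip_width: 0.0855
```

{"name": "play_rows", "arguments": {"travel": [[0,0,0],[0,0,0],[0,0,0],[0,0,0],[0,0,0],[0,0,0],[0,0,0],[0,0,0]], "turn": [0,0,0,0,0,0,0,0], "jaw": 1}}

```text
time_s: 3.23
eef_pos: [0.4616, -0.0431, 0.0523]
tool_rot: [0.008, -0.688, 0.726, -0.009]
wrist_force: [0.2, 0.1, -2.6]
grip_width: 0.031
```

```bash
python3 go.py 0.452 -0.04 0.037
```

```text
t 3.2333 pos [ 0.4616 -0.0431  0.0523] xyaw -93.05364652154604 zaxis [ 0.0244 -0.002  -0.9997] F [ 0.1853  0.0566 -2.6065] T [ 0.0407  0.0285 -0.0288] w 0.031009413176152814 
q [-0.3529  0.4819  1.8169  0.009   0.8193  1.2651]
tool delta [-0.0026  0.0101  0.0151] 0.018312638029712912
```

The grip is too high and the pose drifted about 5 mm upward while the fingers closed. I open and regrip lower.

{"name": "play_rows", "arguments": {"travel": [[0,0,0],[0,0,0],[0,0,0],[-0.003,0.01,0.006],[0,0,0.008],[0,0,0.006]], "turn": [0,0,0,0,0,0], "jaw": -0.4}}

```text
time_s: 3.73
eef_pos: [0.4536, -0.0402, 0.0325]
tool_rot: [0.009, -0.688, 0.726, -0.011]
wrist_force: [0.6, -0.7, 0.0]
grip_width: 0.0594
```

```bash
python3 go.py 0.452 -0.04 0.037
```

```text
t 3.7333 pos [ 0.4536 -0.0402  0.0325] xyaw -93.05454308833095 zaxis [ 0.0286 -0.0036 -0.9996] F [ 0.5977 -0.6786  0.0384] T [-0.0463  0.0113  0.0086] w 0.059431313529126485 
q [-0.3529  0.509   1.8606  0.0096  0.7439  1.2642]
tool delta [-0.0001  0.0014 -0.0045] 0.004757364432977463
```

{"name": "play_rows", "arguments": {"travel": [[0,0,0],[0,0,0],[0,0,0],[0,0,0]], "turn": [0,0,0,0], "jaw": 1}}

```text
time_s: 4.07
eef_pos: [0.4538, -0.0404, 0.0312]
tool_rot: [0.008, -0.688, 0.726, -0.01]
wrist_force: [-2.0, 0.5, -0.4]
grip_width: 0.0314
```

```bash
python3 go.py 0.452 -0.04 0.037
```

```text
t 4.0667 pos [ 0.4538 -0.0404  0.0312] xyaw -93.06008178959091 zaxis [ 0.0259 -0.0027 -0.9997] F [-1.9842  0.5364 -0.4043] T [ 0.0899  0.13   -0.005 ] w 0.03143726362712562 
q [-0.3531  0.5126  1.8591  0.0095  0.7448  1.2642]
tool delta [-0.0003  0.0017 -0.0058] 0.006082619150182302
```

{"name": "play_rows", "arguments": {"travel": [[0,0,-0.02],[0,0,-0.035],[0,0,-0.04],[0,0,-0.04],[0,0,-0.04],[0,0,-0.04],[0,0,-0.04],[0,0,-0.04]], "turn": [0,0,0,0,0,0,0,0], "grip_force": 80}}

```text
time_s: 4.73
eef_pos: [0.4432, -0.0388, 0.3309]
tool_rot: [0.004, -0.688, 0.726, -0.0]
wrist_force: [2.0, 0.2, -3.0]
grip_width: 0.031
```

```bash
python3 go.py 0.75 0.20 0.33
```

```text
t 4.7333 pos [ 0.4432 -0.0388  0.3309] xyaw -93.09928998150299 zaxis [ 0.0059  0.0047 -1.    ] F [ 2.0001  0.1686 -2.979 ] T [-0.0337 -0.0951  0.0203] w 0.030963686570453435 
q [-0.3582  0.136   1.3918  0.0065  1.6099  1.2669]
tool delta [-0.255  -0.2934  0.0038] 0.38875528322584185
```

{"name": "play_rows", "arguments": {"travel": [[-0.026,-0.03,0],[-0.026,-0.03,0],[-0.026,-0.03,0],[-0.026,-0.03,0],[-0.026,-0.03,0],[-0.026,-0.03,0],[-0.026,-0.03,0],[-0.026,-0.03,0]], "turn": [0,0,0,0,0,0,0,0]}}

```text
time_s: 5.4
eef_pos: [0.7011, 0.1598, 0.3478]
tool_rot: [0.008, -0.684, 0.729, -0.01]
wrist_force: [1.6, -0.9, -1.2]
grip_width: 0.0314
```

{"name": "play_rows", "arguments": {"travel": [[0,-0.04,0],[0,-0.04,0],[0,-0.04,0],[0,-0.04,0],[0,-0.04,0],[0,-0.04,0]], "turn": [0,0,0,0,0,0]}}

```text
time_s: 5.9
eef_pos: [0.8057, 0.1315, 0.2671]
tool_rot: [0.034, -0.688, 0.725, -0.022]
wrist_force: [-0.0, 0.5, -3.1]
grip_width: 0.031
```

```bash
python3 go.py 0.75 0.20 0.33
```

```text
t 5.9 pos [0.8057 0.1315 0.2671] xyaw -92.9615079917168 zaxis [ 0.0797  0.014  -0.9967] F [-0.0019  0.5475 -3.1144] T [-0.0252  0.0655 -0.115 ] w 0.030980731917788305 
q [0.0135 0.9166 0.2234 0.0137 1.9216 1.6419]
tool delta [-0.0666  0.0541 -0.0661] 0.10836125898489636
```

Overextending does tilt the tool outward, and the tilt carries over into later rows. I continue upward and outward.

{"name": "play_rows", "arguments": {"travel": [[0,-0.02,-0.035],[0,-0.02,-0.035],[0,-0.02,-0.035],[0,-0.02,-0.035]], "turn": [0,0,0,0]}}

```text
time_s: 6.23
eef_pos: [0.778, 0.1083, 0.3453]
tool_rot: [0.053, -0.686, 0.725, -0.033]
wrist_force: [-0.0, -1.1, -2.8]
grip_width: 0.0315
```

```bash
python3 go.py 0.75 0.20 0.33
```

```text
t 6.2333 pos [0.778  0.1083 0.3453] xyaw -93.0000767370371 zaxis [ 0.1217  0.0241 -0.9923] F [-0.0495 -1.1268 -2.8068] T [-0.0097  0.0735 -0.0126] w 0.03154711279511972 
q [-0.0202  0.817   0.2217  0.029   1.9813  1.618 ]
tool delta [-0.0896  0.0347  0.014 ] 0.09713425450213865
```

{"name": "play_rows", "arguments": {"travel": [[-0.008,-0.04,-0.01],[-0.008,-0.04,-0.01],[-0.008,-0.04,-0.01],[-0.008,-0.04,-0.01],[-0.008,-0.04,-0.01],[-0.008,-0.04,-0.01],[-0.008,-0.04,-0.01],[-0.008,-0.04,-0.01]], "turn": [0,0,0,0,0,0,0,0]}}

```text
time_s: 6.9
eef_pos: [0.8267, 0.116, 0.355]
tool_rot: [0.135, -0.678, 0.716, -0.093]
wrist_force: [-0.2, -0.5, -3.4]
grip_width: 0.031
```

```bash
python3 go.py 0.75 0.20 0.33
```

```text
t 6.9 pos [0.8267 0.116  0.355 ] xyaw -92.52360723544345 zaxis [ 0.3188  0.0498 -0.9465] F [-0.1748 -0.4519 -3.3786] T [-0.036   0.2385  0.0462] w 0.03099583212133696 
q [-0.0182  0.8188  0.2221  0.0568  1.7764  1.6283]
tool delta [-0.0787  0.0857  0.0034] 0.11642325351858707
```

{"name": "play_rows", "arguments": {"travel": [[0.012,-0.04,0],[0.012,-0.04,0],[0.012,-0.04,0]], "turn": [-0.05,-0.05,-0.05]}}

```text
time_s: 7.15
eef_pos: [0.8559, 0.0744, 0.3479]
tool_rot: [-0.154, 0.728, -0.656, 0.127]
wrist_force: [0.7, 0.1, -3.7]
grip_width: 0.0313
```

```bash
cat >> go.py <<'E'
from numpy import *
z=R[:,2]; print("TILT",degrees(arccos(-z[2])),"HEAD",degrees(arctan2(z[1],z[0])))
# rotation error to the target (tool x = -y_face ... tool z = -n)
P=Ro.from_euler("ZY",[5.5,-27.7],degrees=True).as_matrix()
T=np.c_[-P[:,1],-P[:,0],-P[:,2]]
print("err in tool axes deg",np.degrees(Ro.from_matrix(R.T@T).as_rotvec()))
E
python3 go.py
```

```text
t 7.15 pos [0.8559 0.0744 0.3479] xyaw -83.7921023522618 zaxis [ 0.3867  0.0589 -0.9203] F [ 0.6701  0.1345 -3.7432] T [-0.0036  0.3916 -0.0422] w 0.03130597326641718 
q [-0.0757  0.8367  0.222   0.0887  1.6898  1.4185]
TILT 23.028221839982855 HEAD 8.656192790497117
err in tool axes deg [4.7002 1.2435 0.1943]
```

{"name": "play_rows", "arguments": {"travel": [[0.035,-0.035,0],[0.035,-0.035,0],[0.035,-0.035,0]], "turn": [0,0,0]}}

```text
time_s: 7.4
eef_pos: [0.8772, -0.0045, 0.343]
tool_rot: [-0.174, 0.726, -0.649, 0.147]
wrist_force: [-0.1, -0.0, -3.7]
grip_width: 0.0311
```

```bash
python3 go.py
```

```text
t 7.4 pos [ 0.8772 -0.0045  0.343 ] xyaw -83.42776880127275 zaxis [ 0.44    0.0624 -0.8958] F [-0.129  -0.0049 -3.6791] T [-0.1167  0.4105  0.0496] w 0.031055234595502905 
q [-0.1787  0.8509  0.2222  0.1403  1.6277  1.3198]
TILT 26.385481350755942 HEAD 8.065728874611233
err in tool axes deg [1.331  1.1472 0.6183]
```

{"name": "play_rows", "arguments": {"travel": [[0.035,-0.035,0],[0.035,-0.035,0]], "turn": [0,0]}}

```text
time_s: 7.57
eef_pos: [0.8865, -0.055, 0.3413]
tool_rot: [-0.187, 0.722, -0.646, 0.162]
wrist_force: [-0.1, -0.7, -2.4]
grip_width: 0.0311
```

{"name": "play_rows", "arguments": {"travel": [[-0.015,0.03,-0.01],[-0.02,0.035,-0.01],[-0.02,0.035,-0.01],[-0.02,0.035,-0.01],[-0.02,0.035,-0.01],[-0.02,0.03,-0.01]], "turn": [0,0,0,0,0,0]}}

```text
time_s: 8.07
eef_pos: [0.6864, 0.0215, 0.2923]
tool_rot: [-0.186, 0.717, -0.651, 0.166]
wrist_force: [1.2, 0.3, -2.8]
grip_width: 0.0312
```

```bash
python3 go.py 0.5 0.33 0.24
```

```text
t 8.0667 pos [0.6864 0.0215 0.2923] xyaw -84.46233711381215 zaxis [ 0.4796  0.0504 -0.876 ] F [ 1.1989  0.2698 -2.8225] T [0.0184 0.419  0.0357] w 0.03117827988438126 
q [-0.1915  0.4046  1.2098  0.1632  1.0484  1.2368]
tool delta [-0.3248  0.1624 -0.028 ] 0.3641881097997867
TILT 28.834308946970737 HEAD 6.004142089599173
err in tool axes deg [-1.1332  0.244  -0.0884]
```

```bash
python3 go.py 0.47 0.327 0.24 | grep delta
```

```text
tool delta [-0.3247  0.1888 -0.0425] 0.3779862567960027
```

{"name": "play_rows", "arguments": {"travel": [[-0.02,0.011,-0.003],[-0.03,0.018,-0.004],[-0.03,0.018,-0.004],[-0.03,0.018,-0.004],[-0.03,0.018,-0.004],[-0.03,0.018,-0.004],[-0.03,0.018,-0.004],[-0.03,0.018,-0.004]], "turn": [0,0,0,0,0,0,0,0]}}

```text
time_s: 8.73
eef_pos: [0.5188, 0.2444, 0.2583]
tool_rot: [-0.191, 0.714, -0.652, 0.17]
wrist_force: [0.5, 0.4, -3.0]
grip_width: 0.0313
```

```bash
python3 go.py 0.475 0.327 0.24
```

```text
t 8.7333 pos [0.5188 0.2444 0.2583] xyaw -84.7587953548602 zaxis [ 0.4919  0.0501 -0.8692] F [ 0.5492  0.3884 -3.0487] T [-0.0438  0.4576 -0.017 ] w 0.03127039682185312 
q [ 0.2696  0.2426  1.5621 -0.1125  0.8289  1.805 ]
tool delta [-0.0862  0.0406 -0.0015] 0.09529358811195314
TILT 29.635343069807803 HEAD 5.811036296220058
err in tool axes deg [-1.9345  0.1603 -0.3826]
```

{"name": "play_rows", "arguments": {"travel": [[-0.022,0.01,0],[-0.022,0.01,0],[-0.022,0.01,0],[-0.018,0.009,0],[0,0,0],[0,0,0]], "turn": [0,0,0,0,-0.005,0]}}

```text
time_s: 9.23
eef_pos: [0.4698, 0.3351, 0.2424]
tool_rot: [-0.196, 0.717, -0.647, 0.17]
wrist_force: [0.7, 0.4, -2.8]
grip_width: 0.0316
```

```bash
python3 go.py 0.4975 0.3284 0.184
python3 - <<'E'
from h import *
from bench import optics
r=optics.read_camera("scene");t=optics.read_camera("top"); np.savez("s2.npz",**r);np.savez("t2.npz",**t)
f=lambda im,x,y,w,h:cv2.resize(im[y:y+h,x:x+w],(400,400),interpolation=cv2.INTER_CUBIC)
cv2.imwrite("pics/c2.png",np.hstack([f(r["frame"],370,130,110,110),f(t["frame"],70,160,90,90)]))
E
```

```text
t 9.2333 pos [0.4698 0.3351 0.2424] xyaw -83.99058732904619 zaxis [ 0.498   0.0608 -0.865 ] F [ 0.656   0.3677 -2.7813] T [-0.0616  0.4684 -0.0044] w 0.03155751560406038 
q [ 0.4924  0.2796  1.5627 -0.2515  0.8198  2.0881]
tool delta [0.0102 0.006  0.0639] 0.06502952363866212
TILT 30.11468108430675 HEAD 6.961387902189429
err in tool axes deg [-2.4076  0.7296  0.1791]
```

View pics/c2.png

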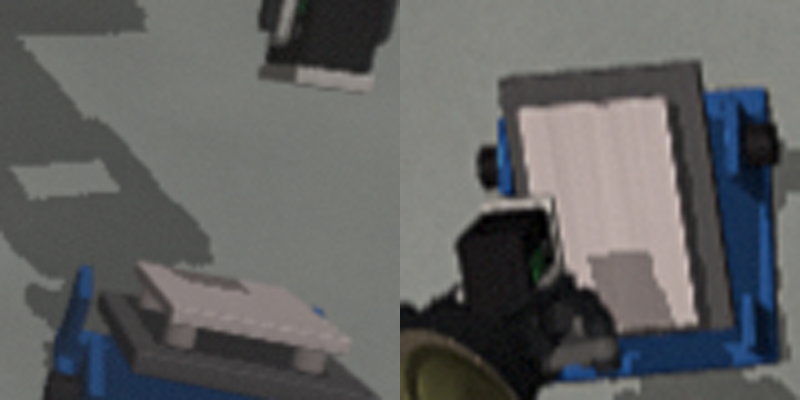

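{"name": "play_rows", "arguments": {"travel": [[0.005,0.003,0.02],[0.005,0.003,0.02],[0,0,0.012]], "turn": [0,0,0]}}

```text
time_s: 9.58
eef_pos: [0.495, 0.3254, 0.1979]
tool_rot: [-0.2, 0.714, -0.648, 0.172]
wrist_force: [-0.7, 0.5, -2.9]
grip_width: 0.0311
```

```bash
python3 go.py 0.511 0.3298 0.158
python3 - <<'E'
from h import *
s=load("s2.npz"); t=load("t2.npz")
# gauge base centre prediction vs image at previous pose
p=np.array([[.4698,.3351,.2424]])+.031*np.array([[.498,.0608,-.865]]); print(p,reproj(s,p),reproj(t,p))
f=s["frame"]; g=cv2.cvtColor(f,6); ys,xs=np.mgrid[140:160,438:476]; m=g[140:160,438:476]>125
print(np.c_[xs[m],ys[m]].mean(0), m.sum())
E
```

```text
t 9.5833 pos [0.495  0.3254 0.1979] xyaw -84.2138277668263 zaxis [ 0.5059  0.0629 -0.8603] F [-0.742   0.5381 -2.8545] T [-0.1132  0.5142 -0.0021] w 0.03105216318677454 
q [ 0.4501  0.3486  1.6081 -0.2597  0.6902  2.0826]
tool delta [-0.0022  0.0063  0.0427] 0.043262238135899814
TILT 30.647277751018613 HEAD 7.08507519118199
err in tool axes deg [-2.9366  0.8115 -0.1252]
[[0.4852 0.337  0.2156]] [[454.0317 152.9272]] [[ 99.4504 221.1454]]
[462.0824 151.4941] 85
```

{"name": "play_rows", "arguments": {"travel": [[-0.001,0.003,0.016],[-0.001,0.003,0.016],[0,0,0.008],[0,0,0]], "turn": [0,0,0,0], "grip_force": 40}}

```text
time_s: 9.92
eef_pos: [0.5143, 0.3251, 0.1585]
tool_rot: [-0.2, 0.712, -0.651, 0.173]
wrist_force: [0.6, -0.5, -2.2]
grip_width: 0.0313
```

```bash
cat >> go.py <<'E'
n=P[:,2]; c=np.array([.535,.332,.112]); b=s["eef_pos"]+.031*z
print("base rel face (face axes, mm)",1e3*P.T@(b-c),"Fn",n@s["wrist_force"], "F face", P.T@s["wrist_force"],"T face",P.T@s["torque"])
E
python3 go.py
```

```text
t 9.9167 pos [0.5143 0.3251 0.1585] xyaw -84.65158348894985 zaxis [ 0.5069  0.0593 -0.8599] F [ 0.6434 -0.4682 -2.2271] T [-0.1331  0.4403  0.0247] w 0.031307714057180594 
q [ 0.434   0.4227  1.6229 -0.2854  0.6017  2.1104]
TILT 30.68911060261047 HEAD 6.673133729239089
err in tool axes deg [-2.981   0.6124 -0.5158]
base rel face (face axes, mm) [ 4.4116 -4.5767 20.1317] Fn -2.248737049331274 F face [-0.508  -0.5277 -2.2487] T face [-0.0684  0.451   0.0638]
```

{"name": "play_rows", "arguments": {"travel": [[-0.004,0,0.006],[0,0,0.005],[0,0,0.004],[0,0,0]], "turn": [-0.009,0,0,0]}}

```text
time_s: 10.25
eef_pos: [0.5236, 0.3295, 0.1472]
tool_rot: [-0.201, 0.714, -0.648, 0.175]
wrist_force: [-0.4, 0.2, -3.2]
grip_width: 0.0309
```

```bash
python3 go.py
python3 - <<'E'
from h import *
from bench import optics
r=optics.read_camera("scene");t=optics.read_camera("top"); np.savez("s3.npz",**r);np.savez("t3.npz",**t)
f=lambda im,x,y,w,h:cv2.resize(im[y:y+h,x:x+w],(400,400),interpolation=cv2.INTER_CUBIC)
cv2.imwrite("pics/c3.png",np.hstack([f(r["frame"],395,165,80,80),f(t["frame"],85,170,70,70)]))
E
```

```text
t 10.25 pos [0.5236 0.3295 0.1472] xyaw -84.2694981287889 zaxis [ 0.5101  0.0596 -0.858 ] F [-0.4365  0.2245 -3.1529] T [-0.0801  0.4738 -0.0323] w 0.030934005835594327 
q [ 0.4348  0.4526  1.612  -0.2975  0.5805  2.1164]
TILT 30.903185456573876 HEAD 6.664017374029256
err in tool axes deg [-3.1975  0.6001 -0.0724]
base rel face (face axes, mm) [ 7.879 -1.03   5.626] Fn -2.5995607144676014 F face [-1.8312  0.2653 -2.5996] T face [-0.0454  0.4793 -0.0126]
```

View pics/c3.png

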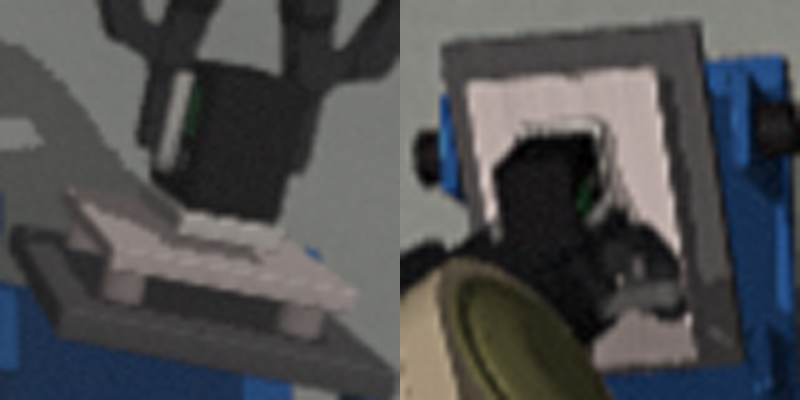

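The gauge hovers just above the plate, with its base near (230,228) in the left crop. It is roughly centred with its long side up the slope. I come down in small steps until it touches.

{"name": "play_rows", "arguments": {"travel": [[0,0.004,0.002],[0,0,0.002],[0,0,0.002],[0,0,0]], "turn": [0,0,0,0]}}

```text
time_s: 10.68
eef_pos: [0.5228, 0.33, 0.1418]
tool_rot: [-0.202, 0.714, -0.647, 0.176]
wrist_force: [-2.7, -1.7, 1.9]
grip_width: 0.0314
```

```bash
python3 go.py
```

```text
t 10.6833 pos [0.5228 0.33   0.1418] xyaw -84.21284665086323 zaxis [ 0.5127  0.0609 -0.8564] F [-2.7487 -1.7401  1.9464] T [-0.3006  0.7365 -0.1356] w 0.03139263186449679 
q [ 0.4362  0.4592  1.622  -0.3077  0.5618  2.1284]
TILT 31.08195749228115 HEAD 6.777620519854997
err in tool axes deg [-3.3753  0.6612 -0.0428]
base rel face (face axes, mm) [ 4.7397 -0.498   1.1575] Fn 3.072666770567632 F face [-1.6654 -1.4686  3.0727] T face [-0.2655  0.762  -0.0138]
```

{"name": "play_rows", "arguments": {"travel": [[0,0,0.002],[0,0,0.001],[0,0,0]], "turn": [0,0,0]}}

```text
time_s: 10.93
eef_pos: [0.5238, 0.3301, 0.1399]
tool_rot: [-0.202, 0.714, -0.647, 0.176]
wrist_force: [-4.9, -1.9, 3.4]
grip_width: 0.031
```

```bash
python3 go.py
```

```text
t 10.9333 pos [0.5238 0.3301 0.1399] xyaw -84.20823299049691 zaxis [ 0.5127  0.0607 -0.8564] F [-4.9237 -1.866   3.4124] T [-0.3435  0.8392 -0.1291] w 0.0310013381186359 
q [ 0.4356  0.4632  1.6217 -0.3094  0.5582  2.1297]
TILT 31.08121309757707 HEAD 6.752432319965792
err in tool axes deg [-3.3748  0.6478 -0.0299]
base rel face (face axes, mm) [ 4.7722 -0.4895 -1.0258] Fn 5.382706813402731 F face [-2.9115 -1.3855  5.3827] T face [-0.2915  0.8683  0.0073]
```

{"name": "play_rows", "arguments": {"travel": [[0,0,0],[0,0,0.001],[0,0,0.001],[0,0,0]], "turn": [0,0,0,0], "grip_force": 20}}

```text
time_s: 11.27
eef_pos: [0.5244, 0.3302, 0.1389]
tool_rot: [-0.202, 0.714, -0.647, 0.176]
wrist_force: [-5.0, -2.1, 5.1]
grip_width: 0.0307
```

```bash
python3 go.py
python3 - <<'E'
from h import *
from bench import optics
r=optics.read_camera("scene");t=optics.read_camera("top"); np.savez("s4.npz",**r);np.savez("t4.npz",**t)
cv2.imwrite("pics/c4.png",cv2.resize(r["frame"][175:235,395:475],(800,600),interpolation=cv2.INTER_CUBIC))
E
```

```text
t 11.2667 pos [0.5244 0.3302 0.1389] xyaw -84.20406512903402 zaxis [ 0.5128  0.0606 -0.8564] F [-5.0118 -2.1433  5.0806] T [-0.3744  0.9641 -0.1522] w 0.030682483439417478 
q [ 0.4354  0.4653  1.6216 -0.3104  0.5563  2.1305]
TILT 31.08733115474999 HEAD 6.741349382785299
err in tool axes deg [-3.3811  0.6419 -0.0219]
base rel face (face axes, mm) [ 4.8147 -0.4557 -2.1521] Fn 6.91277816583654 F face [-2.2372 -1.653   6.9128] T face [-0.3189  0.9955 -0.0045]
```

View pics/c4.png

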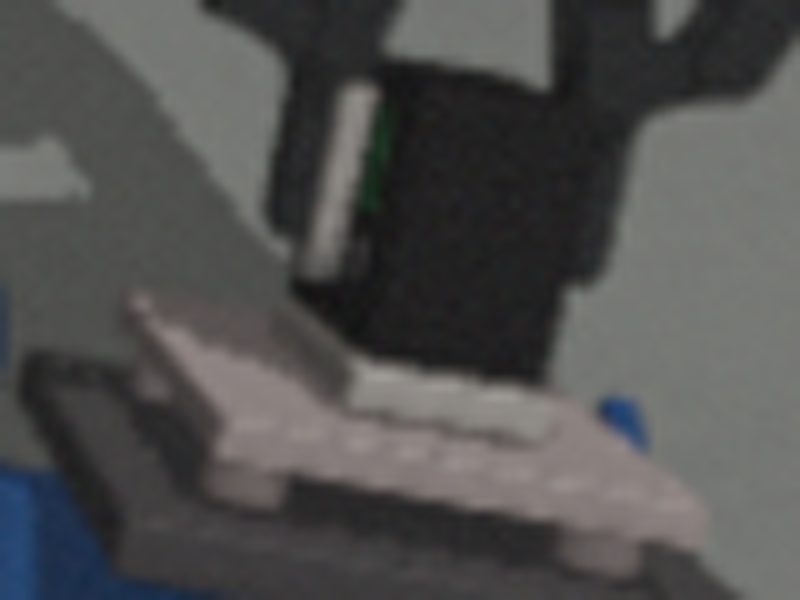

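The gauge sits on the plate with no obvious gap at its uphill end, around (445,420) in the crop. I check the uphill-end gap and the plate travel numerically.

Run:
```python
from h import *
I={k:cv2.cvtColor(load(f"s{k}.npz")["frame"],6).astype(float) if k else cv2.cvtColor(load("scene0.npz")["frame"],6).astype(float) for k in(0,3,4)}
for k,g in I.items():
    print(k); print(g[206:228,432:450:3].T.astype(int))
# plate lower front edge (bright->dark) subpixel rows
from scipy.ndimage import gaussian_filter1d as G
def edge(g,cols,pred):
    o=[]
    for c in cols:
        r0=int(round(pred(c)));seg=G(g[r0-5:r0+9,c],.8); d=-np.diff(seg); i=d.argmax(); i=min(max(i,1),len(d)-2)
        o.append(r0-5+i+.5+.5*(d[i-1]-d[i+1])/(d[i-1]-2*d[i]+d[i+1]))
    return np.array(o)
pred=lambda c:198+(240+(c-424)*10.667*(50/270))/10.667   # lower edge in crop1
cols=range(426,451)
e={k:edge(g,cols,pred) for k,g in I.items()}
for k in(3,4): print(k,"plate edge shift px",np.median(e[k]-e[0]),(e[k]-e[0]).round(1))
s=load("s4.npz"); n=np.array([-.4627,-.0446,.8854]); X=np.array([[.592,.32,.13]])
print("px per mm",(reproj(s,X-.004*n)-reproj(s,X))/4)
```

```text
0
[[127 134 134 135 135 133 136 136 134 134 137 144 131 128 119  86  48  47
   47  46  46  46]
 [122 132 134 134 134 134 133 135 134 134 133 134 127 126 127 116  61  47
   48  48  45  47]
 [120 128 134 134 133 134 134 135 134 135 135 137 142 132 126 120  98  53
   46  46  46  45]
 [119 124 133 134 133 131 134 132 133 135 133 132 133 135 131 130 124  63
   47  47  47  49]
 [120 119 127 134 134 135 132 132 132 132 133 134 137 141 129 125 126 114
   58  44  45  48]
 [123 120 123 131 134 132 134 134 134 132 132 133 131 132 143 131 127 117
   69  47  46  45]]
3
[[ 48 104 145 139 136 127  86  85 101 131 137 144 128 125 118  85  48  42
   43  43  42  44]
 [ 38  92 147 140 137 131 114  87  87 101 131 132 127 126 123 116  54  42
   43  45  42  43]
 [ 32  37  85 134 141 141 133  88  83 103 131 136 139 128 125 119  94  50
   42  40  42  43]
 [ 32  37  90 141 139 137 132 112  87  86 101 130 131 135 130 130 121  62
   42  42  44  45]
 [ 33  32  39  99 151 142 138 126  91  87  97 126 136 141 126 125 125 112
   54  43  44  44]
 [ 31  33  35  79 129 142 141 136 134 127 123 113 128 132 142 130 125 11
[... 224 characters left out ...]
 32  31  42  96 148 141 139 126 102 122 129 120 127 126 126
  114  53  40  42]
 [ 34  33  29  34  31  36  74 126 136 138 134 125 103 128 136 139 129 129
  121 100  52  44]
 [ 31  30  33  34  30  29  38  98 150 141 140 127  92 102 130 130 132 126
  126 118  58  45]
 [ 36  34  34  32  34  35  33  70 124 138 139 140 127 107 129 135 143 130
  128 121  99  50]]
3 plate edge shift px 0.0161738759580885 [ 0.  -0.1  0.   0.   0.   0.   0.1  0.   0.  -0.   0.   0.  -0.  -0.
  0.   0.   0.  -0.  -0.   0.   0.   0.  -0.   0.   0. ]
4 plate edge shift px 2.4611399924346244 [2.7 2.5 2.2 2.2 2.5 2.7 2.5 2.2 2.1 2.5 2.8 2.6 2.2 2.1 2.4 2.7 2.8 2.2
 2.  2.1 2.5 2.7 2.5 2.2 2.1]
px per mm [[-0.1267  0.5387]]
```

The spring travel is about 4.4 mm by both force and image. A 1 px dark line under the uphill end suggests about 1.3° of residual nose-up, which fits the tool reading. I swivel the gauge in the light grip by pressing a bit deeper while dragging uphill.

{"name": "play_rows", "arguments": {"travel": [[0,0,0.0015],[0,-0.002,0.0005],[0,-0.002,0.0003],[0,-0.002,0.0003],[0,-0.002,0.0003],[0,0,0]], "turn": [0,0,0,0,0,0]}}

```text
time_s: 11.87
eef_pos: [0.5276, 0.3303, 0.1388]
tool_rot: [-0.197, 0.715, -0.648, 0.173]
wrist_force: [-2.4, -3.5, 5.8]
grip_width: 0.0312
```

```bash
cat > gap.py <<'E'
import sys; from h import *
from bench import optics
from scipy.ndimage import gaussian_filter1d as G
r=optics.read_camera("scene"); np.savez(sys.argv[1]+".npz",**r); g=cv2.cvtColor(r["frame"],6).astype(float)
g0=cv2.cvtColor(load("scene0.npz")["frame"],6).astype(float)
def edge(g,c):
    r0=int(round(198+(240+(c-424)*1.9753)/10.667)); seg=G(g[r0-5:r0+9,c],.8); d=-np.diff(seg); i=min(max(d.argmax(),1),len(d)-2)
    return r0-5+i+.5+.5*(d[i-1]-d[i+1])/(d[i-1]-2*d[i]+d[i+1])
print("travel mm",np.median([edge(g,c)-edge(g0,c) for c in range(426,451)])/.562)
print(g[206:228,432:450:3].T.astype(int))
E
python3 go.py; python3 gap.py s5
```

```text
t 11.8667 pos [0.5276 0.3303 0.1388] xyaw -84.28482513490306 zaxis [ 0.5029  0.0573 -0.8625] F [-2.4262 -3.5069  5.848 ] T [-0.5569  0.5028 -0.1833] w 0.0311854690586298 
q [ 0.4324  0.4704  1.6062 -0.2954  0.5766  2.114 ]
TILT 30.406687929513023 HEAD 6.500520875307576
err in tool axes deg [-2.7026  0.5074 -0.0357]
base rel face (face axes, mm) [ 7.2018 -0.6587 -3.7525] Fn 6.456658742864567 F face [ 0.2825 -3.2582  6.4567] T face [-0.5334  0.5539  0.073 ]
travel mm 5.426605478309893
[[ 27  26  33  29  25  38  98 151 141 135 126 113 130 134 139 128 126 118
   85  47  41  42]
 [ 32  32  31  36  31  31  45 100 144 140 135 126 103 127 128 131 124 125
  116  58  39  41]
 [ 31  32  31  32  31  30  37  91 144 140 138 130 120 124 137 144 129 127
  122  96  51  41]
 [ 33  34  32  31  31  34  31  48  99 142 138 135 127 100 129 131 134 129
  126 115  67  40]
 [ 35  35  30  31  31  34  32  36  87 141 140 138 133 123 124 135 140 127
  125 125 118  55]
 [ 33  33  32  37  32  31  31  29  48 104 150 141 137 130 119 130 137 142
  131 125 117  72]]
```

Working: the tool tilt fell 0.7° and the dark line faded. One more drag, then I ease back to half travel.

{"name": "play_rows", "arguments": {"travel": [[0,-0.002,0.0004],[0,-0.002,0.0003],[0,-0.002,0.0003],[0,-0.002,0.0002],[0,0,0]], "turn": [0,0,0,0,0]}}

```text
time_s: 12.33
eef_pos: [0.5301, 0.3305, 0.1399]
tool_rot: [-0.192, 0.716, -0.649, 0.17]
wrist_force: [-3.3, -2.7, 7.6]
grip_width: 0.0308
```

```bash
python3 go.py; python3 gap.py s6
```

```text
t 12.3333 pos [0.5301 0.3305 0.1399] xyaw -84.34970371823273 zaxis [ 0.4931  0.0541 -0.8683] F [-3.3119 -2.672   7.5559] T [-0.5526  0.4091 -0.1861] w 0.030806773392968563 
q [ 0.43    0.4731  1.5909 -0.281   0.5991  2.0979]
TILT 29.741761508726437 HEAD 6.263968742265291
err in tool axes deg [-2.0394  0.3797 -0.0367]
base rel face (face axes, mm) [ 9.6152 -0.8191 -3.8965] Fn 8.341427869721578 F face [ 0.3667 -2.3423  8.3414] T face [-0.5389  0.4602  0.0727]
travel mm 5.268061795349556
[[ 27  22  32  26  28  28  60 111 143 136 133 131 118 133 140 129 127 117
   74  44  42  42]
 [ 34  34  33  33  32  29  37  91 145 140 134 131 125 132 133 125 123 125
  115  53  41  40]
 [ 31  32  31  32  32  36  32  43  97 143 140 133 126 115 135 142 130 124
  116  85  46  41]
 [ 31  32  35  31  32  31  31  38  88 142 136 135 132 131 130 129 133 127
  128 119  59  41]
 [ 33  35  32  34  33  35  32  33  39  98 149 140 136 127 112 135 142 128
  126 119  97  51]
 [ 32  34  32  33  31  29  32  26  34  73 123 136 137 135 132 125 129 135
  128 127 114  65]]
```

The moment now puts the contact centroid well inside the base, where before it was at the downhill edge. I ease back to mid-travel and firm the grip.

{"name": "play_rows", "arguments": {"travel": [[0.0003,0,-0.0006],[0.0003,0,-0.0006],[0,0,-0.0004],[0,0,0]], "turn": [0,0,0,0], "grip_force": 35}}

```text
time_s: 12.72
eef_pos: [0.5288, 0.3303, 0.1423]
tool_rot: [-0.193, 0.716, -0.649, 0.17]
wrist_force: [-4.7, -1.4, 3.4]
grip_width: 0.031
```

```bash
python3 go.py; python3 gap.py s7; python3 go.py|tail -1
```

```text
t 12.7167 pos [0.5288 0.3303 0.1423] xyaw -84.33451510230024 zaxis [ 0.4937  0.0552 -0.8679] F [-4.6557 -1.4431  3.4167] T [-0.4298  0.8712 -0.1669] w 0.030997580871711228 
q [ 0.4304  0.468   1.5921 -0.2788  0.6018  2.0961]
TILT 29.789319212447946 HEAD 6.382913271778958
err in tool axes deg [-2.0861  0.4397 -0.0524]
base rel face (face axes, mm) [ 9.6232 -0.8475 -1.2035] Fn 5.243616473418832 F face [-2.6374 -0.9902  5.2436] T face [-0.3824  0.9084  0.0123]
travel mm 2.4707138902594004
[[ 27  28  24  26  42 102 152 141 134 126 118 132 136 126 127 128 115  53
   39  44  43  41]
 [ 28  31  30  28  24  46 101 143 136 135 132 120 135 139 127 123 115  79
   47  39  43  45]
 [ 32  34  31  30  30  35  92 146 139 136 130 121 132 136 129 127 125 113
   53  41  40  45]
 [ 33  31  34  32  29  31  44  95 142 136 133 125 116 135 140 130 127 123
   99  50  43  41]
 [ 32  33  36  35  30  30  34  91 143 140 138 134 131 128 130 132 125 127
  116  59  42  40]
 [ 31  35  35  33  34  32  28  41  97 147 140 135 128 113 135 144 131 126
  120  98  49  41]]
base rel face (face axes, mm) [ 9.6451 -0.8703 -1.2403] Fn 4.088628000759216 F face [-2.1599 -1.2823  4.0886] T face [-0.3336  0.8441  0.0262]
```

{"name": "play_rows", "arguments": {"travel": [[0,-0.002,0.001],[0,-0.002,0.001],[0,-0.001,0.0006],[0,0,0]], "turn": [0,0,0,0]}}

```text
time_s: 13.1
eef_pos: [0.5321, 0.3306, 0.1409]
tool_rot: [-0.19, 0.716, -0.65, 0.168]
wrist_force: [-5.2, -3.1, 6.3]
grip_width: 0.0311
```

```bash
python3 go.py; python3 gap.py s8; python3 go.py|tail -1
```

```text
t 13.1 pos [0.5321 0.3306 0.1409] xyaw -84.37864313358199 zaxis [ 0.4881  0.0536 -0.8711] F [-5.24   -3.0562  6.3248] T [-0.5315  0.516  -0.2506] w 0.03113666077215262 
q [ 0.4278  0.4747  1.5815 -0.2712  0.6112  2.0872]
TILT 29.408552038137888 HEAD 6.266113676446497
err in tool axes deg [-1.7061  0.3772 -0.0671]
base rel face (face axes, mm) [11.6473 -0.9221 -3.9967] Fn 8.16071392168762 F face [-1.9374 -2.5399  8.1607] T face [-0.5411  0.5646  0.001 ]
travel mm 5.293370151081024
[[ 28  26  23  26  27  28  39  96 149 140 133 124 115 133 141 130 126 116
   71  42  42  41]
 [ 33  34  33  31  31  31  35  69 119 139 135 135 130 117 130 125 123 125
  114  52  39  43]
 [ 31  32  33  34  32  32  26  39  96 146 139 137 128 115 133 141 129 124
  119  84  47  41]
 [ 30  29  32  30  31  30  32  29  58 109 140 136 132 129 121 128 133 128
  128 120  58  40]
 [ 33  30  31  33  34  33  30  31  39  97 152 139 135 131 124 135 142 128
  124 120  97  49]
 [ 32  35  35  31  34  33  34  34  28  47 101 141 139 137 134 118 128 135
  130 125 115  65]]
base rel face (face axes, mm) [11.6815 -0.9264 -3.9096] Fn 8.137318712225426 F face [-2.284  -1.1857  8.1373] T face [-0.3557  0.8908 -0.0738]
```

{"name": "play_rows", "arguments": {"travel": [[0,0,-0.0004],[0,0,-0.0004],[0,0,0]], "turn": [0,0,0]}}

```text
time_s: 13.4
eef_pos: [0.5315, 0.3305, 0.142]
tool_rot: [-0.19, 0.716, -0.65, 0.168]
wrist_force: [-4.6, -1.9, 3.7]
grip_width: 0.0314
```

```bash
python3 go.py; python3 gap.py s9; python3 go.py|tail -1
```

```text
t 13.4 pos [0.5315 0.3305 0.142 ] xyaw -84.3810836109344 zaxis [ 0.4883  0.0536 -0.871 ] F [-4.6131 -1.9076  3.7204] T [-0.398   0.8603 -0.1591] w 0.031353508991694395 
q [ 0.4282  0.4725  1.5817 -0.271   0.6131  2.0871]
TILT 29.424109296621058 HEAD 6.259624080008605
err in tool axes deg [-1.7217  0.3743 -0.0683]
base rel face (face axes, mm) [11.683  -0.9437 -2.7193] Fn 5.513499438518452 F face [-2.4981 -1.4567  5.5135] T face [-0.3517  0.8945  0.0049]
travel mm 3.9027717184710946
[[ 26  25  21  29  25  36  91 144 140 134 126 122 136 143 128 126 123  97
   52  39  45  44]
 [ 31  30  34  32  31  31  42  98 149 138 134 126 119 128 132 124 124 112
   62  42  43  43]
 [ 31  32  34  33  32  30  36  74 127 134 136 135 134 131 140 129 125 126
  115  54  40  43]
 [ 34  31  35  29  33  30  30  40  98 148 136 132 124 115 134 138 130 127
  117  70  43  44]
 [ 33  34  29  33  34  32  33  33  72 125 137 137 137 134 129 132 127 125
  127 115  57  43]
 [ 33  32  34  31  32  34  32  32  39  94 148 140 135 128 113 135 147 130
  126 118  86  48]]
base rel face (face axes, mm) [11.6884 -0.9233 -2.7197] Fn 6.027733361669 F face [-2.7459 -1.877   6.0277] T face [-0.3992  0.8644 -0.0048]
```

Run:
```python
from h import *
from bench import optics
t=optics.read_camera("top")["frame"]; s=load("s9.npz")["frame"]
f=lambda im,x,y,w,h:cv2.resize(im[y:y+h,x:x+w],(400,600),interpolation=cv2.INTER_CUBIC)
cv2.imwrite("pics/c9.png",np.hstack([f(s,410,180,46,69),f(t,85,160,66,99)]))
```

```text
(no output)
```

View pics/c9.png

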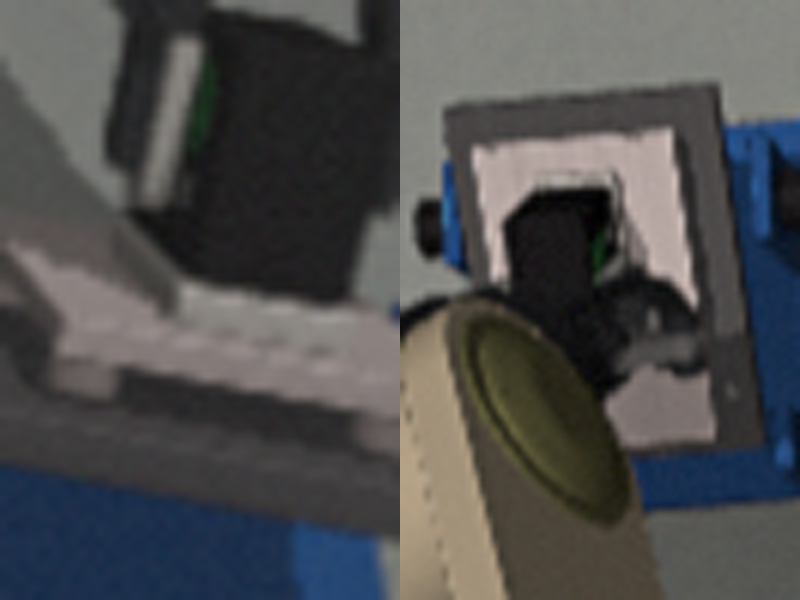

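The view shows the base on the plate with no visible gap. The uphill end is inside the plate's top edge and the long side runs up the slope. I check that the table kept its slope, then hand in.

```bash
python3 - <<'E'
from h import *
from bench import env
a=cv2.cvtColor(load("scene0.npz")["frame"],6).astype(np.float32);b=cv2.cvtColor(load("s9.npz")["frame"],6).astype(np.float32)
for x,y,w,h in((398,218,20,22),(440,226,30,26)): print(cv2.phaseCorrelate(a[y:y+h,x:x+w],b[y:y+h,x:x+w]))
print(env.job_done())
E
python3 go.py | tail -3
```

```text
((-0.8908869658414922, -0.327049208582741), 1.2739056388537089)
((-0.07781110501843891, 0.5603688460777363), 1.0038678175137368)
the job is handed in; nothing more can be done
None
the job is handed in; nothing more can be done
```

I gripped the dark gauge across its broad sides, tilted it and set it on the checking stand's steel face with its long side up the slope. I handed the job in while still gripping and pressing it, at about 13.5 s. The moves cannot tilt the tool directly, so I tilted it by overextending the arm. Then I dragged the gauge lightly uphill in a soft grip to seat it.

**Last checks**
- **Face travel:** about 3.9 mm of 8 mm by image and about 3.5 mm by force.
- **Heading:** within 0.1° of straight up the slope, against a face heading measured to about ±0.5°.
- **Position:** centred about 12 mm uphill of the plate's centre, with the whole base on the plate.
- **Tilt along the slope:** about 0.2° off the measured slope of 27.7°, itself good to about ±0.7°. No gap shows in the picture.
- **Tilt across the slope:** about 0.4° off by the tool reading.

**Less certain**
- A faint shade line under the uphill end leaves room for up to about 0.4° of tilt.
- The wrist-moment readings were too noisy to confirm that the base is flush.
- The check that the table kept its slope gave mixed image shifts of 0.6 to 0.9 px. The pressed plate and the shadows lie in those image patches, so it neither proves nor rules out that the table stayed put.
- I did not make a final check of the other things on the bench.

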